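# Counter-hold the hidden bolt head of the extraction-arm bracket

## Task

The battery nutrunner on the bench bracket of the new extraction arm is running at its slow seating speed, and the upper bolt just spins along with its nut. On the nutrunner's controller pick the tightening program by pressing the left key and then the middle key (left as the robot sees it), one at a time, each fully down and let up again, and do not press the right key, which cancels. Then reach down into the narrow gap between the bracket's two upright cheeks, grasp the turning bolt head, and hold it firmly so that it stops turning: finish while still holding it, and leave the other things on the bench where they are.

Things in the scene. Friction and masses are not known exactly. Their poses are not given: they have to be found in the camera images.
- bracket: grey steel bracket fixed on the bench; origin at bench level midway between its two upright cheeks, x from near (robot side) to far cheek. Cheeks 6 mm thick, 140 mm wide in y, tops 128 mm above the bench, inner faces at x = -24 and +24 mm: the gap is 48 mm, open above and at both ends. Base plate 130 x 190 x 8 mm. Two tight, fixed heads sit lower in the gap, y = -42 and +42, z = 40 mm: not these
- gap (a point): middle of the gap's mouth: midway between the cheeks, level with their tops (bracket x 0, y 0, z 128 mm). On the far cheek's outer face is the white pivot plate (to bracket x 38, y within 65, top 123 mm) with an upright sleeve 42 mm across, 115 mm high, at x 45, y 94 mm
- nutrunner (a point): middle of the black motor of the battery nutrunner, on the bolt's axis, 220 mm beyond the bracket's origin. Nutrunner and its stand lie along the bracket's x from 44 to 333 mm, y within 55 mm (its reaction bar to y = -81 mm), lower than 127 mm; fixed
- bolt_head: the head to hold: steel hexagon 24 mm across flats, 27.7 across corners, 10 mm thick, at bracket x 8 to 18, y 0, z 95 mm: 33 mm below the cheek tops, 6 mm off the far cheek (a sleeve 23 mm across fills that). Origin at its centre; x along the bolt, as the bracket's x; it turns about x; y is square to a pair of flats. Fingers fit down beside it at the bracket's +y and -y sides
- bolt (a joint): angle of the turning bolt, rad, growing clockwise seen from the nutrunner (about the bracket's -x). Flats face +y and -y of the bracket at 0 and every multiple of 1.047. Left alone it turns steadily at about 0.3 to 0.4 rad/s under a weak drive of about 0.15 N m; a firm grip stops it
- console: the nutrunner's controller, a white desk box 150 (x) x 210 (y) x 58 mm fixed on the bench; origin under its centre, x points away from the robot. The three keys stand in a row along y on its robot side (x = -35 mm, y = +55, 0, -55 mm); a sloping display, up to 82 mm high, fills the far half
- key_left_top (a point): left key of the controller (as the robot sees it, +y side is left): round white key, 22 mm across in a grey collar of 38 mm; the point is the centre of its top face when up, 77 mm above the bench, and moves with the key
- key_mid_top (a point): middle key of the controller (as the robot sees it, +y side is left): round white key, 22 mm across in a grey collar of 38 mm; the point is the centre of its top face when up, 77 mm above the bench, and moves with the key
- key_right_top (a point): right (cancel) key of the controller (as the robot sees it, +y side is left): round white key, 22 mm across in a grey collar of 38 mm; the point is the centre of its top face when up, 77 mm above the bench, and moves with the key
- key_left (a joint): travel of the left key, pushed straight down: 0 up, 0.006 m fully down; 4 N presses it fully, its spring brings it back up; counts as pressed beyond 0.004
- key_mid (a joint): travel of the middle key, pushed straight down: 0 up, 0.006 m fully down; 4 N presses it fully, its spring brings it back up; counts as pressed beyond 0.004
- key_right (a joint): travel of the right (cancel) key, pushed straight down: 0 up, 0.006 m fully down; 4 N presses it fully, its spring brings it back up; counts as pressed beyond 0.004
- spanner: bystander: steel spanner lying on the bench between the bracket and the controller, 200 x 45 x 20 mm; origin under its middle, x along it
- socket_spare: bystander: spare socket, dark steel, 33 mm across and 50 mm tall, standing just in front (robot side) of the bracket; origin at the centre of its underside
- lube_jar: bystander: white jar with black lid, 48 mm across, 55 mm tall, standing just in front (robot side) of the controller; origin under its centre
- parts_tray: bystander: open grey tray 120 x 170 x 30 mm beyond the controller with a spare bolt and nut in it; origin under its centre
- clear_bottle: bystander: clear bottle with blue cap, 86 mm across, 180 mm tall, at the right side of the bench; origin under its centre
- amber_bottle: bystander: brown bottle with blue cap, 92 mm across, 200 mm tall, at the left side of the bench; origin under its centre

How it is judged:
By the outcome, as a careful person would: the job done as asked, in the order asked, and still so for the second after the job is handed in, while the arm keeps its last pose, push and grip.
It also fails if it takes over 51 s, if anything falls off the work surface, if the arm or the gripper's body presses on something with over 40 N, if the wrist force passes 120 N, or if a joint passes its speed limit or range.

## Robot

A 6-joint arm with a two-finger parallel gripper is mounted at the origin on the work surface. World frame = base frame: x ahead of the robot, y to its left, z up, the work surface at z = 0. Lengths are in m, angles in rad, forces in N, time in s.
With the tool pointing down it reaches from about 0.375 to 0.975 m from the base axis. Payload 3.8 kg.
Tool frame: the origin (TCP) lies at the very end of the fingers, on their centre line; the grasp point (between the pads) lies 19 mm behind it; z points along the fingers, y is the line along which they close (so a half turn about z gives the same grasp; the last joint's range is limited). The gripper opens to 85 mm and grips with 20 to 120 N. Pads are 22 mm wide; open, the fingers measure 114 mm over their backs; the gripper's body (76 mm by 85 mm) begins 54 mm behind the grasp point. The pads swing forward as they close: fully open they stand 13 mm farther back than shut.
Start: joints at [1.109, 0.264, 1.604, -0, 1.274, -0.037], TCP at [0.278, 0.615, 0.231] pointing down, gripper open.
Joint ranges: [-2.63, 2.63], [-0.94, 2.18], [0.31, 2.57], [-1.31, 4.45], [0, 2.66], [-2.55, 2.55]. Speed limits (rad/s): [2.57, 2.57, 3.14, 3.14, 3.14, 3.14].

## Interface

Orientations are given as a rotation vector (axis times angle).
In Python, from workcell import bot gives the robot as it stands.
- The arm moves only by the shell command python3 -m creep 'ROWS' [FORCE]. ROWS is JSON, a list of rows, each a list of 5 numbers: the shift along the tool's x, y, z in units of 0.05 m (1.0 is 0.05 m), then the turn about the tool's z in units of 0.1 rad (1.0 is 0.1 rad), then the opening, from 0 (shut) to 1 (fully open). In form: [[tx, ty, tz, spin, hand], ...]. A call has 1 to 20 rows; each row shifts and turns the commanded pose from where the row before left it, along the tool's axes as they then stand; what a row does not reach is not made up. A row lasts 1/8 s, in which the tool goes at most 62.5 mm and 10.7 degrees, less where a joint would pass 70% of its speed; a pose out of reach is approached as far as the arm can. A call with a number of a shift or a turn outside -1 to 1 is refused whole. A call with a gripper value outside its range is refused whole. The fingers move at their own pace and stop on an object; FORCE is the grip in N (left out, the last holds). Time passes only in rows, so rows that do not move let the fingers close. It gives the time, the measured TCP pose, the force, the opening and the grip force at its end, in the units of the state.
- bot.read_state(): the state, without advancing time (a new reading comes with each control period).
- bot.read_camera(name): name is "scene" or "top" or "wrist"; returns a dict with "pixels" (420x560x3 uint8, red, green, blue), "vfov" (degrees; the focal length in pixels is half the picture's height over the tangent of half this angle, whatever the lens; pixels are square), "cx", "cy" (the principal point, pixels), "dist_coeffs" ([k1, k2, p1, p2, k3] as OpenCV has them; the pictures are not rectified), "world_to_cam" (4x4, takes a point from world to camera coordinates). Camera axes: x right, y down, z forward; pixel columns grow to the right and rows downward; lengths in m; the calibration is good to about 2 mm. A picture is of the moment at which its call begins. There is no depth.
- bot.finish_job(): hands the job in; it is judged then, once.
Trained networks look in a picture, given as the dict that the camera call returned (one of the last four; its "shot" number tells which), for a name from the list of things; names that differ only in an ending like _2 or _b are one class to them, and where a whole thing is asked for, a point or a joint stands for the part that bears it (a point fixed in the world has none). Each returns a list of dicts, best first, with "score" (0 to 1); they miss things now and then, are a little off and sometimes report something else, mostly with a low value. They report only what shows in the picture. A call takes as long as a camera call.
- bot.look_for(target, picture): "bbox" ([left, top, right, bottom] in pixels, round what is visible of it).
- bot.regions_of(target, picture): "mask" (420x560 bool, what is visible of it) and "bbox" ([left, top, right, bottom] in pixels, round what is visible of it).
The state is a dict: "time": time; "q": joint angles; "joint_vel": joint speeds; "joint_torque": joint torques, N m; "tool_pos": TCP position; "tcp_rot": TCP orientation; "wrist_force": force on the tool from outside, world axes, zero at the start; "torque": the same for the moment, N m; "width": opening from 0.0 (shut) to 1.0 (fully open); "grip_force": force on a finger pad.
Only numpy, scipy, OpenCV 4.12 (cv2) and the standard library are available. Lean on these libraries where they do the work, as an engineer would, in place of code of your own. Each camera call takes 0.05 s, during which the arm holds its last target. There are 200 camera calls.

## Working session

There is one attempt and no reset: what is moved stays moved. The work goes in short steps, Python scripts to look and compute and a shell command to move; the robot and the scene stay as the last step left them, time stands still between calls to the robot, and variables do not carry over. Pictures are saved under pics/ and viewed, at most 10 in all, crops included, and the job is handed in when it is done.

```bash
mkdir -p pics; ls; cat > h.py <<'E'
import numpy as np, cv2
from workcell import bot
def K(p):
    h=p["pixels"].shape[0]; f=h/2/np.tan(np.radians(p["vfov"])/2)
    return np.array([[f,0,p["cx"]],[0,f,p["cy"]],[0,0,1]]),np.array(p["dist_coeffs"],float)
def unproj(p,uv,z):
    k,d=K(p); n=cv2.undistortPoints(np.array([[uv]],float),k,d)[0,0]
    T=np.array(p["world_to_cam"]); R,t=T[:3,:3],T[:3,3]
    c=-R.T@t; r=R.T@np.array([n[0],n[1],1]); return c+r*(z-c[2])/r[2]
def proj(p,X):
    k,d=K(p); T=np.array(p["world_to_cam"])
    return cv2.projectPoints(np.array(X,float).reshape(-1,1,3),cv2.Rodrigues(T[:3,:3])[0],T[:3,3],k,d)[0][:,0]
def save(p,n): cv2.imwrite("pics/"+n,p["pixels"][:,:,::-1])
E
python3 - <<'E'
from h import *
s=bot.read_state(); print(s)
for c in("scene","top"):
    p=bot.read_camera(c); save(p,c+"0.png"); print(c,p["vfov"],np.round(p["world_to_cam"],3).tolist())
    for n,z in(("key_left_top",.077),("key_mid_top",.077),("key_right_top",.077),("console",.058),("bracket",.128),("bolt_head",.095),("nutrunner",.095),("spanner",.01),("socket_spare",.05),("lube_jar",.055)):
        for r in bot.look_for(n,p)[:3]:
            b=r["bbox"]; print(n,round(r["score"],2),np.round(b),np.round(unproj(p,((b[0]+b[2])/2,(b[1]+b[3])/2),z),3))
E
```

```text
pics
{'time': 0.0, 'q': array([ 1.10907036e+00,  2.64756453e-01,  1.60536029e+00, -1.21711753e-05,
        1.27367735e+00, -3.69052707e-02]), 'joint_vel': array([-5.84322567e-05, -2.21398450e-04, -1.38319457e-04, -3.01909070e-04,
       -1.15971506e-03,  1.70103347e-03]), 'joint_torque': array([ 2.13679377e-03, -5.15112591e+01, -3.67313612e+01,  2.17935540e-04,
        1.29357519e-02, -1.95674133e-06]), 'tool_pos': array([0.2778956 , 0.6143555 , 0.22996719]), 'tcp_rot': array([-0.66218216, -3.07046676,  0.00335505]), 'wrist_force': array([-0.16422828,  0.66484698, -0.02389406]), 'torque': array([ 0.02622216, -0.03333348,  0.00772392]), 'grip_force': 0.0, 'width': 0.9987203365093033}
scene 56.138472413106854 [[0.899, 0.438, 0.002, -0.517], [0.326, -0.667, -0.669, -0.088], [-0.292, 0.602, -0.743, 1.327], [0.0, 0.0, 0.0, 1.0]]
key_left_top 0.53 [206. 262. 212. 271.] [ 0.472 -0.211  0.077]
key_left_top 0.22 [289. 159. 318. 178.] [0.542 0.233 0.077]
key_mid_top 0.31 [205. 260. 212. 275.] [ 0.473 -0.213  0.077]
console 0.58 [169. 257. 257. 350.] [ 0.53  -0.287  0.058]
bracket 0.81 [257. 14
[... 349 characters left out ...]
 173. 313.] [ 0.415 -0.334  0.055]
lube_jar 0.33 [187. 302. 193. 310.] [ 0.482 -0.315  0.055]
top 49.95548087805024 [[-0.016, -1.0, 0.001, -0.005], [-0.993, 0.016, -0.121, 0.57], [0.121, -0.003, -0.993, 1.462], [0.0, 0.0, 0.0, 1.0]]
key_right_top 0.67 [320. 192. 388. 244.] [ 0.506 -0.261  0.077]
console 0.66 [321. 191. 390. 242.] [ 0.513 -0.269  0.058]
bracket 0.98 [169. 122. 241. 250.] [0.61  0.209 0.128]
bolt_head 0.64 [197. 193. 208. 225.] [0.541 0.221 0.095]
nutrunner 0.63 [167. 121. 239. 248.] [0.619 0.221 0.095]
spanner 0.85 [270. 137. 280. 188.] [ 0.704 -0.009  0.01 ]
socket_spare 0.64 [214. 256. 228. 266.] [0.376 0.169 0.05 ]
lube_jar 0.54 [365. 245. 380. 258.] [ 0.398 -0.321  0.055]
```

```bash
python3 - <<'E'
import cv2
a=cv2.imread("pics/top0.png")[110:275,150:410]; cv2.imwrite("pics/topc.png",cv2.resize(a,(780,495),interpolation=cv2.INTER_CUBIC))
a=cv2.imread("pics/scene0.png")[125:355,145:405]; cv2.imwrite("pics/scenec.png",cv2.resize(a,(650,575),interpolation=cv2.INTER_CUBIC))
E
```

```text
(no output)
```

View pics/topc.png

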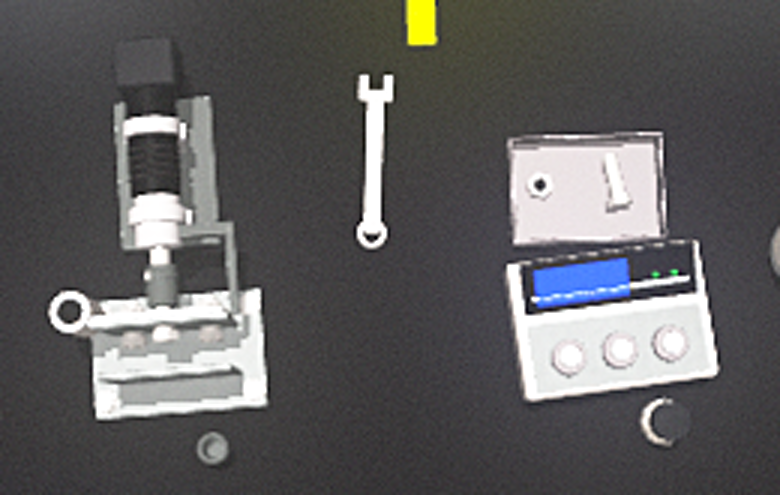

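View pics/scenec.png

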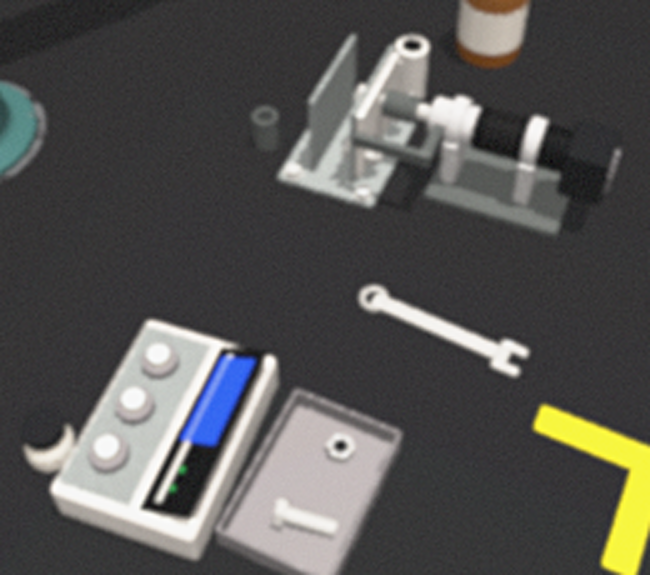

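```bash
cat > fit.py <<'E'
from h import *
from scipy.optimize import least_squares
ps={c:bot.read_camera(c) for c in("top","scene")}
def pt(c,u,v): return (150+u/3,110+v/3) if c=="top" else (145+u/2.5,125+v/2.5)
F={"console":[("top",569,357,-35,55,77),("top",620,349,-35,0,77),("top",670,343,-35,-55,77),("scene",159,358,-35,55,77),("scene",134,403,-35,0,77),("scene",109,450,-35,-55,77)],
"bracket":[("top",70,312,45,94,115),("top",96,418,-65,95,8),("top",268,406,-65,-95,8),("top",262,290,65,-95,8),("scene",412,46,45,94,115),("scene",309,103,-27,-70,128),("scene",355,38,-27,70,128),("scene",280,178,-65,-95,8),("scene",375,205,65,-95,8)]}
for n,f in F.items():
    def W(P,c): 
        a=np.array([[r[3],r[4],r[5]] for r in f if r[0]==c])/1000
        co,si=np.cos(P[2]),np.sin(P[2]); return np.c_[P[0]+co*a[:,0]-si*a[:,1],P[1]+si*a[:,0]+co*a[:,1],a[:,2]]
    def res(P): return np.concatenate([proj(ps[c],W(P,c))-np.array([pt(*r[:3]) for r in f if r[0]==c]) for c in ps])
    x0=[.5,-.28,.1] if n=="console" else [.51,.21,.05]
    s=least_squares(lambda P:res(P).ravel(),x0,loss="soft_l1"); print(n,np.round(s.x,4),np.round(res(s.x),1).tolist())
    for c in ps:
        s=least_squares(lambda P:(proj(ps[c],W(P,c))-np.array([pt(*r[:3]) for r in f if r[0]==c])).ravel(),x0); print(c,np.round(s.x,4))
E
python3 fit.py
```

```text
console [ 0.5147 -0.2642  0.1298] [[0.2, -0.7], [0.3, -0.5], [0.6, -1.0], [-0.3, -0.8], [-0.1, -0.9], [-0.5, -0.4]]
top [ 0.5124 -0.2631  0.1226]
scene [ 0.5164 -0.2654  0.1295]
bracket [0.4873 0.2135 0.0639] [[-0.2, -0.7], [-0.1, -0.2], [-0.4, -0.8], [-1.0, -0.8], [-0.3, 0.2], [0.2, 0.3], [-0.8, -0.8], [-1.3, -0.1], [-1.6, 0.6]]
top [0.4852 0.2121 0.0551]
scene [0.489  0.2148 0.0733]
```

```bash
cat >> h.py <<'E'
from scipy.spatial.transform import Rotation as Ro
def bxy(B,x,y): c,s=np.cos(B[2]),np.sin(B[2]); return np.array([B[0]+c*x-s*y,B[1]+s*x+c*y])
def plan(target,yaw=None,pos=None):
    s=bot.read_state(); R=Ro.from_rotvec(s["tcp_rot"]).as_matrix(); sp=0
    if yaw is not None:
        d=R.T@np.array([-np.sin(yaw),np.cos(yaw),0]); sp=np.arctan2(-d[0],d[1])
        sp=(sp+np.pi/2)%np.pi-np.pi/2
        R=R@Ro.from_rotvec([0,0,sp]).as_matrix()
    print("t",round(s["time"],2),"spin",round(sp/.1,2),"then shift",np.round(R.T@(np.array(target)-(s["tool_pos"] if pos is None else pos))/.05,3),"q",np.round(s["q"],2),"zaxis",np.round(R[:,2],4))
CON=[.5147,-.2642,.1298]; BR=[.4873,.2135,.0639]
E
python3 - <<'E'
from h import *
plan([*bxy(CON,-.035,.055),.15],BR[2])
E
```

```text
t 1.2 spin -4.89 then shift [ -2.827 -16.799   1.626] q [ 1.11  0.26  1.6  -0.    1.27 -0.04] zaxis [ 0. -0. -1.]
```

```bash
python3 -m creep '[[0,0,0,-0.98,0],[0,0,0,-0.98,0],[0,0,0,-0.98,0],[0,0,0,-0.98,0],[0,0,0,-0.97,0]]' 40
python3 -m creep '[[-0.1,-0.5,0,0,0],[-0.17,-1,0,0,0],[-0.17,-1,0,0,0],[-0.17,-1,0,0,0],[-0.17,-1,0,0,0],[-0.17,-1,0,0,0],[-0.17,-1,0,0,0],[-0.17,-1,0,0,0],[-0.17,-1,0,0,0],[-0.17,-1,0,0,0],[-0.17,-1,0,0,0],[-0.17,-1,0,0,0],[-0.17,-1,0,0,0],[-0.17,-1,0,0,0],[-0.17,-1,0,0,0],[-0.17,-1,0,0,0],[-0.17,-0.8,0,0,0],[-0.17,-0.5,0,0,0],[0,0,0,0,0],[0,0,0,0,0]]'
python3 - <<'E'
from h import *
plan([*bxy(CON,-.035,.055),.15],BR[2])
p=bot.read_camera("wrist"); save(p,"w1.png"); s=bot.read_state(); print(s["tool_pos"],s["width"],p["vfov"],np.round(p["world_to_cam"],3).tolist(),p["dist_coeffs"])
for n,y in(("left",.055),("mid",0),("right",-.055)):
    print(n,proj(p,[[*bxy(CON,-.035,y),.077]]))
    for r in bot.look_for(f"key_{n}_top",p)[:3]:
        b=r["bbox"]; print(n,round(r["score"],2),np.round(b),np.round(unproj(p,((b[0]+b[2])/2,(b[1]+b[3])/2),.077),4),bxy(CON,-.035,y))
E
```

```text
time: 1.82
tool_pos: [0.2782, 0.615, 0.2313]
tcp_rot: [-0.106, 3.14, 0.0]
wrist_force: [-0.1, 0.8, 0.8]
width: 0.001
grip_force: 0.0
time: 4.32
tool_pos: [0.481, -0.2126, 0.231]
tcp_rot: [0.102, -3.139, -0.002]
wrist_force: [-0.1, -1.0, 1.0]
width: -0.0
grip_force: 0.0
t 4.33 spin 0.01 then shift [ 0.164 -0.023  1.621] q [-0.46 -0.02  1.92  0.    1.24 -2.1 ] zaxis [-8.0e-04  1.1e-03 -1.0e+00]
[ 0.4810384  -0.21242551  0.23115123] -0.0008009600278419642 63.36755629498438 [[-0.065, 0.998, 0.002, 0.243], [0.961, 0.062, 0.27, -0.484], [0.27, 0.019, -0.963, 0.253], [0.0, 0.0, 0.0, 1.0]] [-0.04753756  0.          0.          0.          0.        ]
left [[273.13955183 185.48614045]]
left 0.94 [262. 173. 288. 196.] [ 0.4722 -0.2126  0.077 ] [ 0.47287546 -0.21419292]
mid [[211.57464875 189.45361069]]
mid 0.58 [203. 176. 227. 200.] [ 0.4788 -0.2658  0.077 ] [ 0.47999443 -0.26873025]
right [[150.94192627 193.43962833]]
right 0.82 [142. 182. 165. 200.] [ 0.4847 -0.3208  0.077 ] [ 0.4871134  -0.32326758]
```

View pics/w1.png

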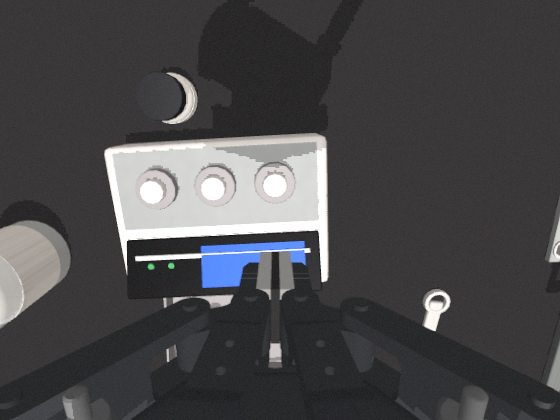

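```bash
python3 -m creep '[[0.17,-0.03,0.5,0,0],[0,0,0.8,0,0],[0,0,0.8,0,0],[0,0,0.5,0,0],[0,0,0.24,0,0],[0,0,0,0,0],[0,0,0,0,0]]'; python3 -m creep '[[0,0,0.1,0,0],[0,0,0.1,0,0],[0,0,0.06,0,0],[0,0,0,0,0]]'
```

```text
time: 5.4
tool_pos: [0.474, -0.2161, 0.0907]
tcp_rot: [-0.101, 3.138, -0.002]
wrist_force: [-0.1, -0.2, 1.0]
width: 0.001
grip_force: 0.0
time: 5.9
tool_pos: [0.4734, -0.216, 0.0766]
tcp_rot: [-0.101, 3.139, -0.001]
wrist_force: [0.1, 0.2, 3.3]
width: -0.005
grip_force: 1.5
```

```bash
python3 -m creep '[[0,0,0.04,0,0],[0,0,0.03,0,0],[0,0,0.03,0,0],[0,0,0,0,0]]';  python3 -m creep '[[0,0,0.02,0,0],[0,0,0,0,0]]'
```

```text
time: 6.4
tool_pos: [0.4736, -0.2161, 0.0744]
tcp_rot: [-0.101, 3.139, -0.001]
wrist_force: [-5.8, 2.9, 21.8]
width: -0.005
grip_force: 10.8
time: 6.65
tool_pos: [0.4736, -0.2162, 0.0743]
tcp_rot: [-0.101, 3.139, -0.001]
wrist_force: [-8.4, 4.6, 27.8]
width: -0.002
grip_force: 13.7
```

```bash
python3 - <<'E'
from h import *
p=bot.read_camera("scene"); a=p["pixels"][230:330,160:260,::-1]; 
w=bot.read_camera("wrist")["pixels"][100:400,150:400,::-1]
cv2.imwrite("pics/k1.png",np.hstack([cv2.resize(a,(480,480),interpolation=cv2.INTER_CUBIC),cv2.resize(w,(320,480))[:,:320]]))
print(proj(p,[[*bxy(CON,-.035,.055),.077]]))
E
```

```text
[[208.24530684 267.39049038]]
```

View pics/k1.png

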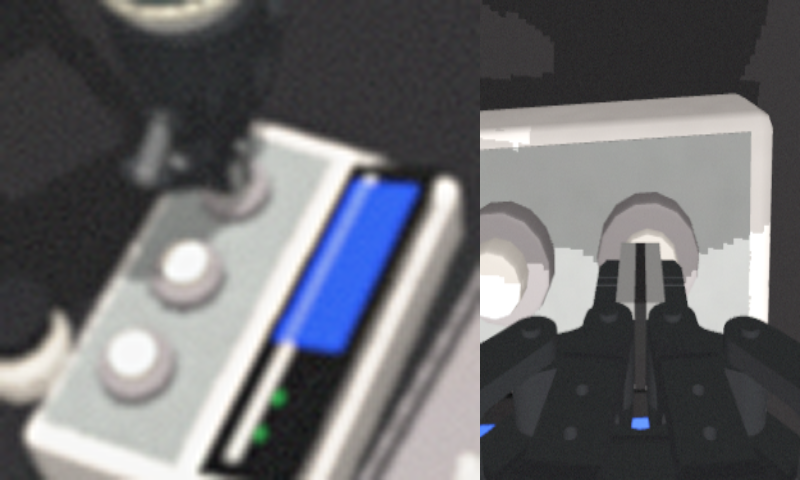

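```bash
python3 - <<'E'
from h import *
p=bot.read_camera("wrist"); s=bot.read_state(); t=s["tool_pos"]; print(t)
print("tcp",proj(p,[t,t+[-.011,0,0],t+[-.011,0.011,0],t+[-.011,-.011,0]]).round(1).tolist())
k=np.array([*bxy(CON,-.035,.055),.071])
print("key",proj(p,[k,k+[-.019,0,0],k+[0,.019,0],k+[0,-.019,0],k+[-.011,0,0]]).round(1).tolist())
for n in("key_left_top","key_mid_top"):
  for r in bot.look_for(n,p)[:2]: print(n,r["score"],np.round(r["bbox"],1))
a=p["pixels"][200:300,200:350,::-1]; cv2.imwrite("pics/k2.png",cv2.resize(a,(750,500),interpolation=cv2.INTER_CUBIC))
E
```

```text
[ 0.47361292 -0.21615116  0.07426019]
tcp [[274.3, 270.2], [275.9, 247.9], [300.3, 249.4], [251.4, 246.5]]
key [[278.6, 266.0], [281.5, 227.5], [319.1, 268.3], [238.0, 263.5], [280.2, 244.0]]
key_left_top 0.65 [262.6 243.4 304.4 262.7]
key_left_top 0.45 [ 21.  252.7  75.7 300.6]
key_mid_top 0.93 [139.2 249.4 189.2 299.1]
```

View pics/k2.png

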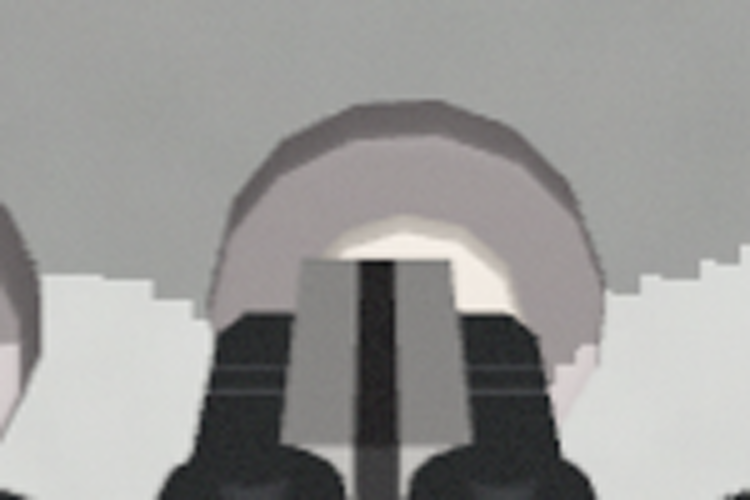

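```bash
python3 - <<'E'
from h import *
p=bot.read_camera("wrist"); g=p["pixels"].mean(2).astype(int)
print("left",g[215:262,283].tolist()); 
for c in(158,164,170): print("mid",c,g[215:300,c].tolist())
for y in(.055,0,-.055):
  for h in(.065,.07,.073,.077):
    k=np.array([*bxy(CON,-.035,y),h]); print(y,h,"collar near",proj(p,[k+[-.019,0,0],k+[-.011,0,0],k,k+[.011,0,0]]).round(1).tolist())
E
```

```text
left [159, 160, 159, 161, 160, 117, 103, 99, 105, 105, 107, 115, 145, 160, 159, 155, 155, 154, 154, 154, 155, 156, 155, 156, 155, 156, 154, 154, 171, 181, 189, 193, 231, 236, 235, 234, 211, 127, 131, 132, 132, 132, 130, 132, 131, 132, 130]
mid 158 [158, 159, 160, 161, 160, 161, 161, 161, 161, 161, 160, 130, 97, 99, 100, 102, 104, 112, 125, 156, 156, 155, 152, 152, 152, 152, 154, 152, 153, 152, 152, 151, 153, 154, 155, 163, 169, 172, 174, 176, 181, 184, 192, 211, 234, 234, 234, 234, 233, 233, 233, 234, 232, 232, 232, 233, 232, 253, 255, 255, 255, 255, 255, 255, 255, 255, 255, 255, 255, 255, 255, 255, 255, 255, 255, 255, 255, 255, 255, 255, 255, 255, 255, 254, 217]
mid 164 [162, 161, 159, 159, 160, 161, 161, 161, 162, 161, 159, 114, 101, 101, 103, 105, 106, 117, 143, 157, 155, 154, 153, 153, 153, 153, 154, 154, 154, 152, 154, 154, 153, 155, 162, 168, 168, 171, 173, 175, 176, 181, 186, 191, 205, 231, 236, 235, 234, 234, 233, 233, 232, 233, 233, 233, 233, 251, 255, 255, 255, 255, 255, 255, 255, 255, 255, 255, 255, 255, 255, 255, 255, 255, 255, 255, 255, 255, 255, 255, 255, 255, 255, 253,
[... 775 characters left out ...]
], [277.1, 293.4]]
0 0.065 collar near [[165.3, 230.5], [165.7, 246.2], [166.3, 267.1], [166.9, 287.2]]
0 0.07 collar near [[161.9, 234.1], [162.4, 250.2], [163.1, 271.6], [163.8, 292.2]]
0 0.073 collar near [[159.8, 236.3], [160.4, 252.7], [161.1, 274.5], [161.8, 295.4]]
0 0.077 collar near [[156.9, 239.4], [157.5, 256.2], [158.3, 278.4], [159.1, 299.8]]
-0.055 0.065 collar near [[54.4, 237.1], [56.3, 252.4], [58.9, 272.8], [61.4, 292.4]]
-0.055 0.07 collar near [[47.9, 240.8], [50.0, 256.5], [52.8, 277.3], [55.5, 297.4]]
-0.055 0.073 collar near [[43.9, 243.1], [46.0, 259.0], [48.9, 280.2], [51.8, 300.5]]
-0.055 0.077 collar near [[38.2, 246.3], [40.5, 262.6], [43.6, 284.1], [46.7, 304.8]]
```

```bash
python3 -m creep '[[0,0,-0.3,0,0],[0,0,-0.4,0,0],[0,0,0,0,0],[0,0,0,0,0]]'; python3 - <<'E'
from h import *
p=bot.read_camera("wrist"); g=p["pixels"].mean(2).astype(int)
for n in("left","mid"):
  for r in bot.look_for(f"key_{n}_top",p)[:2]:
    b=r["bbox"]; print(n,round(r["score"],2),np.round(b),np.round(unproj(p,((b[0]+b[2])/2,(b[1]+b[3])/2),.077),4))
plan([.479,-.2667,.085])
E
```

```text
time: 7.45
tool_pos: [0.4721, -0.2153, 0.1043]
tcp_rot: [0.101, -3.139, -0.001]
wrist_force: [0.1, 0.3, -0.1]
width: -0.0
grip_force: 0.0
left 0.58 [256. 226. 298. 260.] [ 0.4693 -0.214   0.077 ]
t 7.6 spin 0.0 then shift [-0.075 -1.036  0.378] q [-0.48  0.09  2.06 -0.    1.   -2.11] zaxis [-0.0021  0.0011 -1.    ]
```

```bash
python3 -m creep '[[-0.04,-0.52,0,0,0],[-0.04,-0.52,0,0,0],[0,0,0.2,0,0],[0,0,0.18,0,0],[0,0,0,0,0]]'; python3 -m creep '[[0,0,0.08,0,0],[0,0,0.08,0,0],[0,0,0.06,0,0],[0,0,0.04,0,0],[0,0,0,0,0],[0,0,0,0,0]]'
```

```text
time: 8.22
tool_pos: [0.4786, -0.2657, 0.0843]
tcp_rot: [0.102, -3.137, -0.004]
wrist_force: [-1.1, -0.7, 0.2]
width: 0.0
grip_force: 0.0
time: 8.98
tool_pos: [0.4805, -0.267, 0.0747]
tcp_rot: [-0.101, 3.14, 0.001]
wrist_force: [-3.8, 3.1, 10.3]
width: -0.001
grip_force: 4.8
```

```bash
python3 -m creep '[[0,0,0.05,0,0],[0,0,0,0,0]]'; python3 - <<'E'
from h import *
p=bot.read_camera("wrist"); g=p["pixels"].mean(2).astype(int)
for c in (272,276,280,284,288): print("mid",c,g[225:262,c].tolist())
E
```

```text
time: 9.22
tool_pos: [0.4806, -0.2671, 0.0743]
tcp_rot: [-0.101, 3.14, 0.001]
wrist_force: [-8.2, 7.5, 23.3]
width: -0.001
grip_force: 11.8
mid 272 [110, 152, 151, 150, 148, 147, 145, 146, 146, 147, 147, 146, 146, 146, 146, 146, 160, 171, 178, 185, 215, 226, 226, 225, 225, 225, 191, 41, 40, 45, 44, 42, 40, 46, 41, 30, 27]
mid 276 [120, 153, 152, 149, 146, 145, 145, 147, 146, 146, 145, 145, 146, 147, 145, 144, 147, 168, 173, 181, 191, 226, 227, 225, 224, 225, 190, 29, 31, 28, 32, 29, 33, 32, 29, 31, 30]
mid 280 [117, 153, 153, 148, 146, 146, 147, 148, 145, 146, 146, 147, 145, 145, 146, 147, 145, 153, 168, 175, 182, 203, 227, 226, 226, 226, 202, 121, 124, 125, 125, 123, 125, 124, 124, 124, 123]
mid 284 [101, 108, 148, 152, 147, 147, 148, 145, 145, 146, 147, 146, 147, 146, 145, 147, 145, 145, 153, 169, 176, 181, 201, 227, 226, 224, 199, 121, 123, 123, 123, 122, 123, 122, 125, 122, 124]
mid 288 [96, 99, 103, 132, 151, 149, 148, 146, 145, 145, 146, 148, 146, 145, 145, 145, 147, 145, 145, 146, 147, 150, 164, 172, 178, 193, 188, 123, 125, 124, 122, 125, 122, 124, 123, 125, 122]
```

```bash
python3 -m creep '[[0,0,-0.4,0,0],[0,0,-0.8,0,0],[0,0,-0.8,0,0],[0,0,-0.8,0,0],[0,0,-0.4,0,0],[-0.1,0.7,0,0,0],[-0.1,1,0,0,0],[-0.1,1,0,0,0],[-0.1,1,0,0,0],[-0.1,1,0,0,0],[-0.1,1,0,0,0],[-0.1,1,0,0,0],[-0.1,1,0,0,1],[-0.1,1,0,0,1],[-0.1,0.6,0,0,1],[0,0.3,0,0,1],[0,0,0,0,1],[0,0,0,0,1]]'
python3 - <<'E'
from h import *
p=bot.read_camera("wrist"); save(p,"w2.png"); s=bot.read_state(); print(s["time"],s["tool_pos"],s["width"],s["q"].round(2))
B=BR; P=lambda x,y,z:[*bxy(B,x/1e3,y/1e3),z/1e3]
L={"near top out":(-30,0,128),"near top in":(-24,0,128),"far top in":(24,0,128),"far top out":(30,0,128),"head":(13,0,95),"n in -y":(-24,-70,128),"n in +y":(-24,70,128),"f in -y":(24,-70,128),"f in +y":(24,70,128)}
for n,v in L.items(): print(n,proj(p,[P(*v)]).round(1).tolist())
for n in("bolt_head","bracket","socket_spare"):
  for r in bot.look_for(n,p)[:3]: print(n,round(r["score"],2),np.round(r["bbox"]))
E
```

```text
time: 11.52
tool_pos: [0.4992, 0.2137, 0.2304]
tcp_rot: [0.1, -3.139, 0.001]
wrist_force: [-0.1, 0.1, -0.4]
width: 0.997
grip_force: 0.0
11.575 [0.49926254 0.21364485 0.23056275] 0.9951119960606906 [ 0.36  0.02  1.89 -0.    1.24 -1.27]
near top out [[275.3, 153.7]]
near top in [[275.3, 162.1]]
far top in [[275.2, 225.5]]
far top out [[275.2, 233.0]]
head [[275.2, 200.9]]
n in -y [[178.4, 162.3]]
n in +y [[372.1, 162.3]]
f in -y [[183.1, 225.5]]
f in +y [[367.3, 225.5]]
bolt_head 0.76 [255. 191. 297. 308.]
bracket 0.97 [183. 108. 418. 369.]
socket_spare 0.7 [218.  34. 254.  82.]
```

View pics/w2.png

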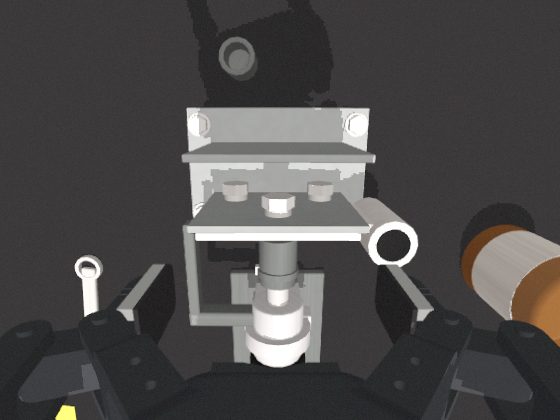

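```bash
python3 - <<'E'
from h import *
p=bot.read_camera("wrist"); save(p,"w3.png"); g=p["pixels"].mean(2).astype(int)
for c in (210,250,300,345): print(c,"near",g[136:168,c].tolist(),"far",g[222:246,c].tolist())
for r in (156,160): print(r,"L",g[r,176:196].tolist(),"R",g[r,360:382].tolist())
for r in (234,236): print(r,"L",g[r,180:204].tolist(),"R",g[r,355:376].tolist())
for r in (200,203,206): print(r,"head",g[r,252:305].tolist())
a=p["pixels"][135:255,180:380,::-1]; cv2.imwrite("pics/w3c.png",cv2.resize(a,(800,480),interpolation=cv2.INTER_CUBIC))
E
```

```text
210 near [194, 206, 204, 204, 204, 205, 174, 127, 113, 113, 113, 114, 115, 114, 112, 114, 115, 110, 154, 167, 169, 167, 168, 165, 166, 149, 215, 222, 224, 223, 223, 221] far [114, 112, 111, 169, 216, 221, 222, 222, 220, 221, 241, 255, 255, 255, 255, 255, 255, 255, 45, 41, 44, 45, 42, 43]
250 near [170, 172, 171, 171, 171, 148, 120, 112, 113, 113, 112, 113, 116, 114, 111, 113, 113, 107, 155, 167, 168, 167, 167, 166, 167, 148, 221, 225, 223, 223, 224, 224] far [112, 112, 113, 166, 215, 222, 221, 222, 220, 223, 239, 255, 255, 255, 255, 255, 255, 255, 75, 60, 61, 60, 62, 59]
300 near [171, 171, 169, 170, 171, 149, 119, 113, 114, 112, 110, 111, 112, 110, 109, 110, 110, 106, 159, 168, 164, 165, 164, 164, 164, 146, 222, 226, 225, 225, 223, 225] far [109, 111, 110, 151, 211, 218, 217, 218, 217, 220, 237, 255, 255, 255, 255, 255, 255, 255, 72, 61, 62, 64, 61, 62]
345 near [226, 226, 226, 225, 225, 226, 210, 153, 112, 111, 114, 112, 112, 111, 112, 112, 112, 105, 155, 168, 167, 167, 167, 166, 166, 153, 218, 225, 225, 225, 226, 225] far [111, 112, 111, 135, 213, 221, 220, 220, 219, 222, 240, 255
[... 1057 characters left out ...]
 255, 255, 255, 255, 255, 255, 255, 255, 255, 255, 255, 255, 233, 201, 202, 201, 202, 201, 202, 162, 112, 113, 116, 116, 116, 113, 114, 114, 114, 114]
203 head [115, 111, 113, 114, 115, 112, 114, 113, 114, 163, 193, 199, 200, 197, 197, 199, 179, 205, 251, 255, 255, 255, 255, 255, 255, 255, 255, 255, 255, 255, 255, 255, 255, 255, 255, 223, 191, 202, 201, 199, 202, 203, 159, 112, 113, 111, 111, 113, 112, 111, 112, 112, 115]
206 head [114, 113, 114, 113, 112, 115, 112, 112, 114, 139, 184, 200, 200, 198, 198, 200, 200, 213, 251, 255, 255, 255, 255, 255, 255, 255, 255, 255, 255, 255, 255, 255, 255, 255, 255, 225, 201, 202, 201, 202, 183, 152, 127, 111, 111, 112, 111, 111, 110, 112, 113, 113, 114]
```

View pics/w3c.png

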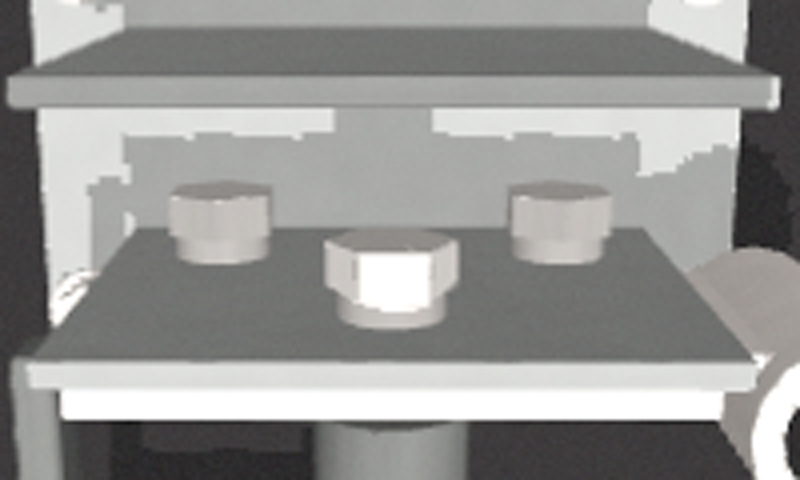

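```bash
python3 - <<'E'
from h import *
plan([*bxy(BR,.009,.002),.075],BR[2])
E
```

```text
t 11.78 spin -0.01 then shift [0.063 0.046 3.117] q [ 0.36  0.02  1.89 -0.    1.24 -1.27] zaxis [ 1.e-04 -1.e-04 -1.e+00]
```

```bash
python3 -m creep '[[0.06,0.05,0.3,0,0.65],[0,0,0.6,0,0.65],[0,0,0.6,0,0.65],[0,0,0.5,0,0.65],[0,0,0.3,0,0.65],[0,0,0,0,0.65]]'; python3 -m creep '[[0,0,0.2,0,0.65],[0,0,0.2,0,0.65],[0,0,0.2,0,0.65],[0,0,0.2,0,0.65],[0,0,0,0,0.65]]'
python3 - <<'E'
from h import *
p=bot.read_camera("wrist"); save(p,"w4.png"); plan([*bxy(BR,.009,.002),.075])
for r in bot.look_for("bolt_head",p)[:2]: print(r["score"],np.round(r["bbox"]))
B=BR
for x,y,z in((13,2,95),(24,2,128),(-24,2,128)): print(proj(p,[[*bxy(B,x/1e3,y/1e3),z/1e3]]))
E
```

```text
time: 12.52
tool_pos: [0.4948, 0.2167, 0.114]
tcp_rot: [0.101, -3.137, 0.002]
wrist_force: [0.1, -0.3, -0.1]
width: 0.649
grip_force: 0.0
time: 13.15
tool_pos: [0.4952, 0.2168, 0.0745]
tcp_rot: [0.101, -3.138, 0.001]
wrist_force: [-0.1, -0.6, 0.2]
width: 0.653
grip_force: 0.0
t 13.2 spin 0.0 then shift [-0.008 -0.019  0.003] q [ 0.37  0.16  2.03  0.    0.94 -1.27] zaxis [-1.2e-03 -5.0e-04 -1.0e+00]
0.84 [240. 276. 302. 347.]
0.28 [555. 343. 559. 369.]
[[272.32086423 303.3600556 ]]
[[271.63707088 387.12169943]]
[[271.32159489 249.06345995]]
```

View pics/w4.png

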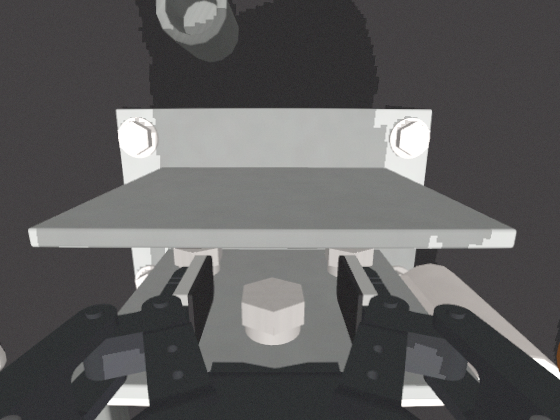

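```bash
python3 -m creep '[[0,0,0,0,0],[0,0,0,0,0],[0,0,0,0,0],[0,0,0,0,0],[0,0,0,0,0],[0,0,0,0,0]]' 80; python3 -m creep '[[0,0,0,0,0],[0,0,0,0,0],[0,0,0,0,0],[0,0,0,0,0]]'
python3 - <<'E'
from h import *
s=bot.read_state(); print(s["time"],s["tool_pos"],s["width"]*85,s["grip_force"],s["wrist_force"],s["torque"])
p=bot.read_camera("wrist"); save(p,"w5.png"); bot.read_camera("scene")
g1=p["pixels"].astype(int); 
for i in range(8): q=bot.read_camera("wrist")
g2=q["pixels"].astype(int); d=abs(g2-g1).mean(2)[270:345,235:310]; print("diff",d.mean(),d.max(), np.sort(d.ravel())[-10:])
E
```

```text
time: 14.0
tool_pos: [0.4966, 0.216, 0.0767]
tcp_rot: [-0.102, 3.139, -0.003]
wrist_force: [0.3, -4.3, 3.6]
width: 0.261
grip_force: 78.0
time: 14.5
tool_pos: [0.4967, 0.216, 0.0767]
tcp_rot: [-0.102, 3.139, -0.003]
wrist_force: [-0.9, -5.4, 5.2]
width: 0.265
grip_force: 78.0
14.5 [0.49667091 0.21599972 0.0767011 ] 22.493322984267518 78.02621187642217 [-0.91540594 -5.36174632  5.218022  ] [-0.90150959  0.07684006  0.0280611 ]
diff 1.328651851851852 10.333333333333334 [ 8.          8.33333333  8.33333333  8.33333333  8.66666667  9.
  9.33333333  9.33333333  9.66666667 10.33333333]
```

```bash
python3 -m creep '[[0,0,0,0,0],[0,0,0,0,0],[0,0,0,0,0],[0,0,0,0,0],[0,0,0,0,0],[0,0,0,0,0],[0,0,0,0,0],[0,0,0,0,0],[0,0,0,0,0],[0,0,0,0,0],[0,0,0,0,0],[0,0,0,0,0]]' 100
python3 - <<'E'
from h import *
s=bot.read_state(); print(s["wrist_force"],s["torque"],s["width"])
q=bot.read_camera("wrist")["pixels"]; a=cv2.imread("pics/w5.png")[:,:,::-1]
d=abs(q.astype(int)-a).mean(2)[200:345,150:400]; print(d.mean(),d.max())
c=lambda x:cv2.resize(x[230:370,190:360,::-1],(400,330),interpolation=cv2.INTER_CUBIC)
cv2.imwrite("pics/cmp.png",np.hstack([c(a),c(q)]))
p=bot.read_camera("top")
for n in("lube_jar","socket_spare","spanner"):
  for r in bot.look_for(n,p)[:1]: print(n,round(r["score"],2),np.round(r["bbox"]))
E
```

```text
time: 16.5
tool_pos: [0.4966, 0.216, 0.0768]
tcp_rot: [-0.102, 3.139, -0.003]
wrist_force: [-0.6, -4.5, 4.4]
width: 0.251
grip_force: 97.6
[-0.58492921 -4.46765006  4.42067236] [-0.95775909  0.10767747 -0.01516959] 0.25064096270346164
2.627190804597701 100.66666666666667
spanner 0.81 [270. 138. 278. 188.]
```

View pics/cmp.png

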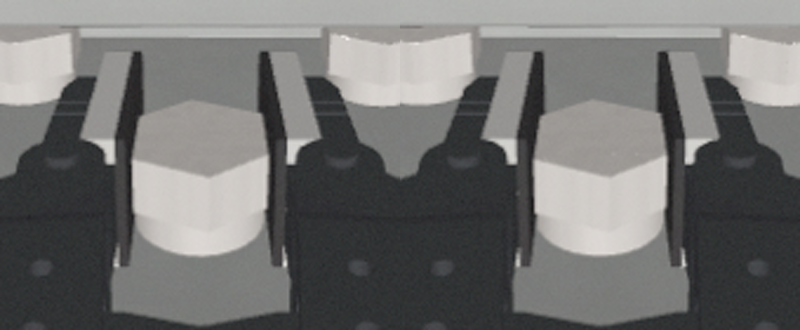

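The two pictures, taken about 2 s apart, show the head at the same angle with its flats between the pads. It has stopped turning and is held, so I'm handing the job in.

```bash
python3 -c "
from workcell import bot
print(bot.finish_job())"
```

```text
the job is handed in; nothing more can be done
None
```

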